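Set up a bevelled butt-joint test piece in the tacking jig

TASK

Set up the butt-joint test piece in the blue tacking jig, ready for tacking: first lay the copper backing bar flat on the bed between its low pins and the two end stops. Then lay both bevelled plates flat across the bar and the raised rest pads, each within the pins of the pocket that fits its width, their bevels facing each other with an open gap between them. Last, set the grooved run tabs flat on the backing bar at the two ends of the joint, grooves in line with it, the short tab in the shorter space and the long tab in the longer one.

Things in the scene. Friction and masses are not known exactly. Their poses are not given: they have to be found in the camera images.
- jig: Blue tacking jig, bolted on the bench. Origin: mid-joint under the bed, at z = 0; x along the joint, y across, z up; mm. Bed x -88..102, y -90..70, top z 10. Backing bar seat on it: centre x 7, y 0, underside z 10, between low pins (x -50, 56, y +-21.5, 6 thick, tops z 18) and dark end stops (faces x -71, 85, 24 wide, tops z 26). Brass stud at x 85, y 55, top z 28.
- wide_seat (a point): Seated centre of the wide plate's underside, 20 mm over the jig's origin, at jig x 0, y -38; same axes as the jig. Dark rest pad below it at jig x -48..48, y -86..-48, top z 20, level with the laid bar. Pins 8 mm thick, tops z 28, at jig x +-41, y -62 and x +-20, y -81 leave the plate 4 mm play.
- narrow_seat (a point): Seated centre of the narrow plate's underside, 20 mm over the jig's origin, at jig x 0, y 28; same axes as the jig. Dark rest pad at jig x -48..48, y 42..66, top z 20. Pins 8 mm thick, tops z 28, at jig x +-41, y 47 and x +-20, y 61 leave 4 mm play. With both plates seated the gap between their noses is 6 mm, along jig y 0.
- short_seat (a point): Seated centre of the short tab's underside, on the laid bar 20 mm over the jig's origin, at jig x -52, y 0: the shorter space, 38 mm, between the plates' ends (jig x -33) and the end stop (x -71). Same axes as the jig.
- long_seat (a point): Seated centre of the long tab's underside, on the laid bar 20 mm over the jig's origin, at jig x 59, y 0: the longer space, 52 mm, between the plates' ends (jig x 33) and the end stop (x 85). Same axes as the jig.
- backing_bar: Loose copper backing bar, 148 x 30 x 10 mm, with a dark line along the middle of its top, about 0.4 kg. It starts on the steel sheet of the bench, whose top is 4 mm above z = 0. Origin: centre of its underside; x along its length, z up. Grip it across its 30 mm width at the middle.
- wide_plate: Loose dark (mill scale) steel plate, 66 mm along x, 70 mm along y, 10 mm thick, about 0.35 kg. Its +y edge is bevelled (upright 2 mm nose at the bottom, sloping back 5.6 mm to the top) and ground bright with an 11 mm strip beside it; seated, this edge faces the joint (jig +y). Origin: centre of its underside, z up. Grip it across the 66 mm, fingers on its x ends.
- narrow_plate: Loose light grey steel plate, 66 mm along x, 50 mm wide along y, 10 mm thick, about 0.25 kg. Its -y edge is bevelled in the same way and ground bright; seated, this edge faces the joint (jig -y). Origin: centre of its underside, z up. Grip it across the 66 mm (fingers on its two x ends).
- short_tab: Loose light grey steel run tab, 28 mm long along x, 36 mm wide along y, 10 mm thick, with a bright V groove along x in its top, about 0.07 kg; either end may lead. Origin: centre of its underside, z up. Grip it across its 36 mm width.
- long_tab: Loose dark steel run tab, 42 mm long along x, 36 mm wide along y, 10 mm thick, with a bright V groove along x in its top, about 0.1 kg; either end may lead. Origin: centre of its underside, z up. Grip it across its 36 mm width.
There are look-alikes about, which are no part of the job. What is shaped like the short_tab but red or yellow is not meant.

How it is judged:
By the outcome, as a careful person would: the job done as asked, in the order asked, and still so for the second after the job is handed in, with the robot touching nothing.
It also fails if it takes over 109 s, if anything falls off the work surface, if the arm or the gripper's body presses on something with over 40 N, if the wrist force passes 120 N, or if a joint passes its speed limit or range.

ROBOT

A 6-joint arm with a two-finger parallel gripper is mounted at the origin on a cart in front of the work surface, level with it; the furniture and walls round the work are solid. World frame = base frame: x ahead of the robot, y to its left, z up, the work surface at z = 0. Lengths are in m, angles in rad, forces in N, time in s.
With the tool pointing down it reaches from about 0.325 to 0.775 m from the base axis. Payload 5.5 kg.
Tool frame: the origin (TCP) lies between the finger pads; the fingertips stand 8 mm ahead of it and the grasp point (between the pads) lies 11 mm behind it; z points along the fingers, y is the line along which they close (so a half turn about z gives the same grasp; the last joint's range is limited). The gripper opens to 88 mm and grips with 3 to 60 N. Pads are 20 mm wide; open, the fingers measure 115 mm over their backs; the gripper's body (75 mm by 178 mm) begins 61 mm behind the grasp point.
Start: joints at [1.265, 0.091, 1.231, -0, 1.82, -0.057], TCP at [0.148, 0.582, 0.231] pointing down, gripper open.
Joint ranges: [-2.87, 2.87], [-0.86, 2.18], [0.17, 2.46], [-1.51, 4.65], [0.06, 2.69], [-2.65, 2.65]. Speed limits (rad/s): [2.57, 2.57, 3.01, 3.14, 3.14, 3.14].

INTERFACE

Orientations are given as a rotation vector (axis times angle).
In Python, from workcell import get_state, read_camera, close_job gives the robot as it stands. The module is installed in compiled form; this text tells all that it offers.
- The arm moves only by the tool move_arm, never from a script. Its argument "plan" is text: rows parted by semicolons, each of 5 numbers parted by spaces: the closure, from -1 (fully open) to 1 (shut), then the shift along the tool's x, y, z scaled (see below), then the turn about the tool's z scaled (see below). A call has 1 to 10 rows; each row is the pose to reach, as a shift and turn from the pose commanded when the call began, along the tool's axes at that moment; what a row does not reach only later rows make up. The controller multiplies each number of a shift by 0.5 m and each number of a turn by 0.5 rad. A row lasts 1/8 s, in which the tool goes at most 62.5 mm and 10.7 degrees, less where a joint would pass 70% of its speed; a pose out of reach is approached as far as the arm can. A call with a number of a shift or a turn outside -1 to 1 is refused whole. A call with a gripper value outside its range is refused whole. The fingers move at their own pace and stop on an object; "force" is the grip in N (left out, the last holds). Time passes only in rows, so rows that repeat a pose let the fingers close. It gives the time, the measured TCP pose, the force, the opening and the grip force at its end, in the units of the state.
- get_state(): the state, without advancing time (a new reading comes with each control period).
- read_camera(name): name is "side" or "top"; returns a dict with "color" (384x512x3 uint8, red, green, blue), "vertical_fov" (degrees; the focal length in pixels is half the picture's height over the tangent of half this angle, whatever the lens; pixels are square), "cx", "cy" (the principal point, pixels), "cam_to_world" (4x4, takes a point from camera to world coordinates). Camera axes: x right, y down, z forward; pixel columns grow to the right and rows downward; lengths in m; the calibration is good to about 2 mm. A picture is of the moment at which its call begins. There is no depth.
- close_job(): hands the job in; it is judged then, once.
The state is a dict: "time": time; "joint_positions": joint angles; "joint_vel": joint speeds; "tau": joint torques, N m; "tool_pos": TCP position; "eef_rot": TCP orientation; "wrist_force": force on the tool from outside, world axes, zero at the start; "wrist_torque": the same for the moment, N m; "grip_width": finger opening in m; "grip_force": force on a finger pad.
Only numpy, scipy, OpenCV 4.12 (cv2) and the standard library are available. Lean on these libraries where they do the work, as an engineer would, in place of code of your own. Each camera call takes 0.05 s, during which the arm holds its last target. There are 200 camera calls.

## Working session

There is one attempt and no reset: what is moved stays moved. The work goes in short steps, Python scripts to look and compute and a tool call to move; the robot and the scene stay as the last step left them, time stands still between calls to the robot, and variables do not carry over. Pictures are saved under pics/ and viewed, at most 14 in all, crops included, and the job is handed in when it is done.

Besides the shell and the picture viewer there is one more tool, called after "Request:" by a JSON object that holds its "name" and its "arguments". move_arm: Moves the arm, as the interface text tells. Its arguments: {"type":"object","properties":{"plan":{"type":"string"},"force":{"type":"number"}},"required":["plan"]}

```bash
mkdir -p pics; python3 - <<'E'
from workcell import *
import cv2,numpy as np
s=get_state(); print({k:np.round(v,3).tolist() for k,v in s.items()})
for n in("top","side"):
    c=read_camera(n); np.save(f"pics/{n}0.npy",c["color"])
    cv2.imwrite(f"pics/{n}0.png",cv2.resize(c["color"][:,:,::-1],(800,600),interpolation=cv2.INTER_CUBIC))
    print(n,c["vertical_fov"],c["cx"],c["cy"],np.round(c["cam_to_world"],4).tolist())
E
```

```text
{'time': 0.0, 'joint_positions': [1.265, 0.092, 1.232, 0.0, 1.82, -0.057], 'joint_vel': [-0.0, -0.0, 0.0, -0.001, -0.0, -0.001], 'tau': [0.003, -44.644, -40.645, 0.07, 0.029, -0.0], 'tool_pos': [0.148, 0.581, 0.23], 'eef_rot': [-0.39, -3.117, 0.003], 'wrist_force': [0.268, -0.166, 0.704], 'wrist_torque': [0.021, 0.012, 0.007], 'grip_force': 0.0, 'grip_width': 0.088}
top 56.7572598344816 251.61087265314168 192.8221372413476 [[0.0291, -0.9893, 0.1433, 0.3655], [-0.9992, -0.0325, -0.0211, -0.041], [0.0256, -0.1426, -0.9895, 0.8992], [0.0, 0.0, 0.0, 1.0]]
side 45.43903184211627 246.88203542801804 193.66938839878685 [[0.2749, 0.7641, -0.5837, 1.2761], [0.9614, -0.2141, 0.1725, -0.3026], [0.0068, -0.6086, -0.7935, 1.1203], [0.0, 0.0, 0.0, 1.0]]
```

View pics/top0.png

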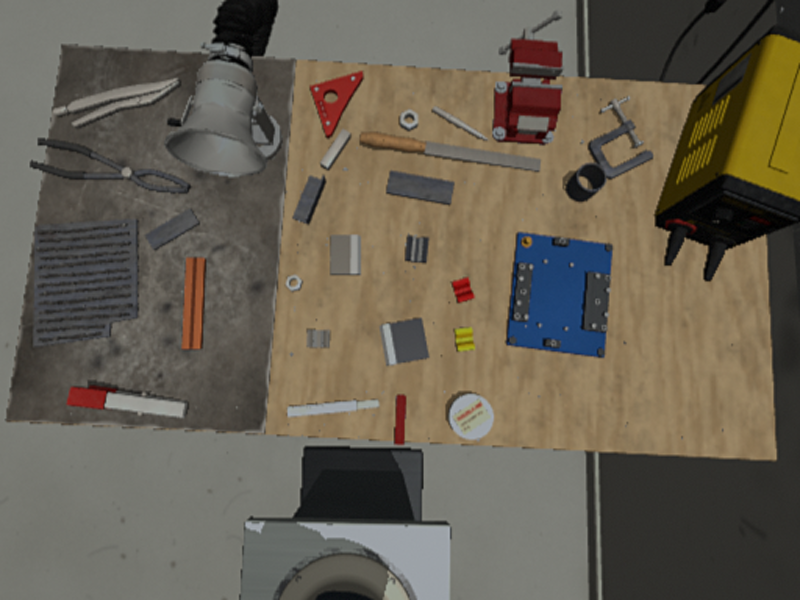

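View pics/side0.png

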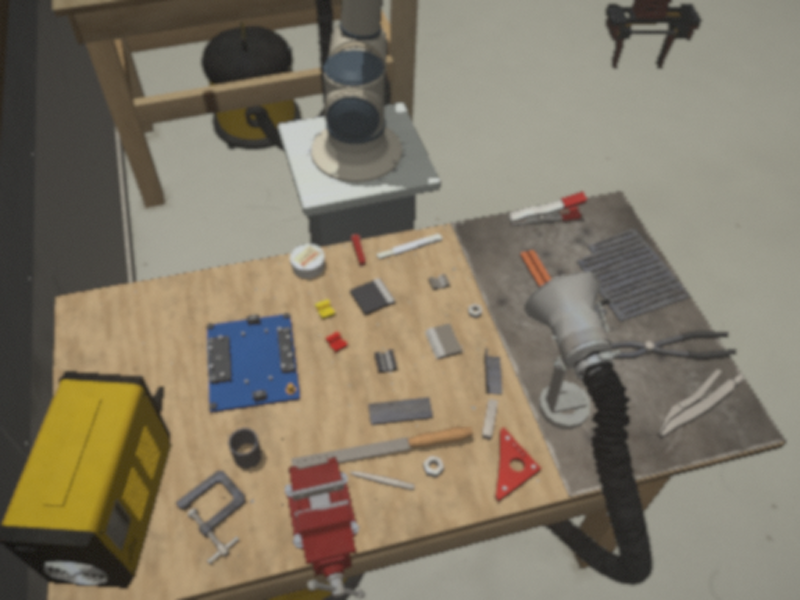

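The top view (800 px scale) shows these things:
- **Wanted:** the copper bar is at (194,303), the wide plate at (405,341), the narrow plate at (345,255), the short tab at (318,338), the long tab at (417,249) and the jig at (560,295), with its brass stud at (527,241).
- **Look-alikes:** red tab (462,290), yellow tab (464,339), and dark or grey bars at (420,187), (308,198), (172,228) and (335,148).

I choose by colour, groove and bright bevel strip. Next I measure these and check them in one close crop.

```bash
cat > h.py <<'E'
from workcell import *
import cv2,numpy as np
from scipy.spatial.transform import Rotation as R
def ray(c,p):
    f=c["color"].shape[0]/2/np.tan(np.radians(c["vertical_fov"])/2); T=c["cam_to_world"]
    d=T[:3,:3]@[(p[0]-c["cx"])/f,(p[1]-c["cy"])/f,1]; return T[:3,3],d/np.linalg.norm(d)
def cast(c,p,z):
    o,d=ray(c,p); return o+d*(z-o[2])/d[2]
def proj(c,P):
    f=c["color"].shape[0]/2/np.tan(np.radians(c["vertical_fov"])/2); T=c["cam_to_world"]
    q=T[:3,:3].T@(np.array(P)-T[:3,3]); return q[:2]/q[2]*f+[c["cx"],c["cy"]]
def tri(a,p,b,q):
    A=[];y=[]
    for c,u in((a,p),(b,q)):
        o,d=ray(c,u); M=np.eye(3)-np.outer(d,d); A.append(M);y.append(M@o)
    return np.linalg.lstsq(np.vstack(A),np.hstack(y),rcond=None)[0]
K=8
def blob(c,seed,kind,r=45):
    "contour (native px) of the blob nearest the seed"
    x0,y0=max(0,int(seed[0])-r),max(0,int(seed[1])-r)
    im=c["color"][y0:y0+2*r,x0:x0+2*r]
    im=cv2.resize(im,None,fx=K,fy=K,interpolation=cv2.INTER_CUBIC).astype(int)
    Rr,G,B=im[...,0],im[...,1],im[...,2]
    m={"grey":(Rr-B)<0.17*Rr.clip(30),"blue":(B-Rr)>25,"cop":(Rr-B)>0.45*Rr.clip(30)}[kind]
    cs,_=cv2.findContours(m.astype(np.uint8),cv2.RETR_EXTERNAL,cv2.CHAIN_APPROX_NONE)
    s=(np.array(seed)-[x0,y0]+.5)*K
    cs=[k for k in cs if cv2.contourArea(k)>60*K*K/2]
    k=max(cs,key=lambda k:cv2.pointPolygonTest(k,tuple(map(float,s)),True))
    return ((k[:,0,:]+.5)/K-.5+[x0,y0]).astype(np.float32)
def box(c,k,z):
    "silhouette cast on plane z: centre, sides, angle of the long side in deg"
    w=np.array([cast(c,p,z)[:2]*1000 for p in k],np.float32)
    (ctr,s,a)=cv2.minAreaRect(w); m=cv2.moments(w[:,None,:]); cm=np.array([m["m10"],m["m01"]])/m["m00"]
    if s[0]<s[1]: a+=90; s=s[::-1]
    return np.round(ctr,1),np.round(cm,1),np.round(s,1),round((a+90)%180-90,1)
E
cat > m.py <<'E'
from h import *
t,s=read_camera("top"),read_camera("side")
S=512/800
for n,kind,z,p,q in[("bar","cop",.009,(194,303),(536,268)),("wide","grey",.005,(405,341),(372,296)),("narrow","grey",.005,(345,255),(445,341)),
  ("short","grey",.005,(318,338),(439,282)),("long","grey",.005,(417,249),(386,361)),("jig","blue",.005,(555,310),(255,362))]:
    r=75 if n=="jig" else 40 if n=="bar" else 25
    a=blob(t,np.array(p)*S,kind,r); b=blob(s,np.array(q)*S,kind,r)
    ca,cb=[np.array(cv2.minAreaRect(k)[0]) for k in(a,b)]
    print(n,"top",*box(t,a,z),"| side",*box(s,b,z),"| tri",np.round(tri(t,ca,s,cb)*1000,1))
print("tcp px",proj(t,get_state()["tool_pos"])/S,proj(s,get_state()["tool_pos"])/S)
A=cv2.resize(t["color"][143:243,170:400],(800,348),interpolation=cv2.INTER_CUBIC)
B=cv2.resize(s["color"][150:270,128:358],(480,250),interpolation=cv2.INTER_CUBIC)
M=np.zeros((600,800,3),np.uint8);M[:348]=A;M[350:600,:480]=B
cv2.imwrite("pics/crop1.png",M[:,:,::-1])
E
python3 m.py
```

```text
bar top [482.3 260.8] [482.2 260.9] [148.8  32.3] 2.1 | side [452.  257.5] [450.8 257.2] [90.1 31.8] 2.1 | tri [475.9 244.3  44.2]
wide top [431.4 -78.4] [431.2 -78.4] [70. 68.] -77.6 | side [430.5 -81.3] [430.8 -80.8] [68.9 66.3] 12.0 | tri [431.1 -79.5   3. ]
narrow top [570.9  21.3] [570.6  21. ] [67.4 49.5] 2.1 | side [570.  17.] [571.2  16.7] [68.4 49.5] 3.1 | tri [570.4  19.8   4.5]
short top [431.7  59.4] [431.6  59.5] [35.5 27.9] -88.2 | side [432.6  57. ] [433.6  57.6] [30.8 28.9] 86.6 | tri [431.6  58.9   1.7]
long top [585.6 -94.2] [584.4 -95.2] [46.2 38.2] -3.3 | side [585.9 -98.4] [585.8 -98.2] [43.5 31.5] -2.8 | tri [585.5 -96.2   3. ]
jig top [ 517.4 -333.2] [ 518.2 -323.9] [189.3 159.9] -5.8 | side [ 516.9 -336. ] [ 520.6 -334.6] [189.8 157.2] -5.9 | tri [ 516.8 -338.    -2.3]
tcp px [-186.85891243  562.53394162] [637.70940433  61.99791253]
```

View pics/crop1.png

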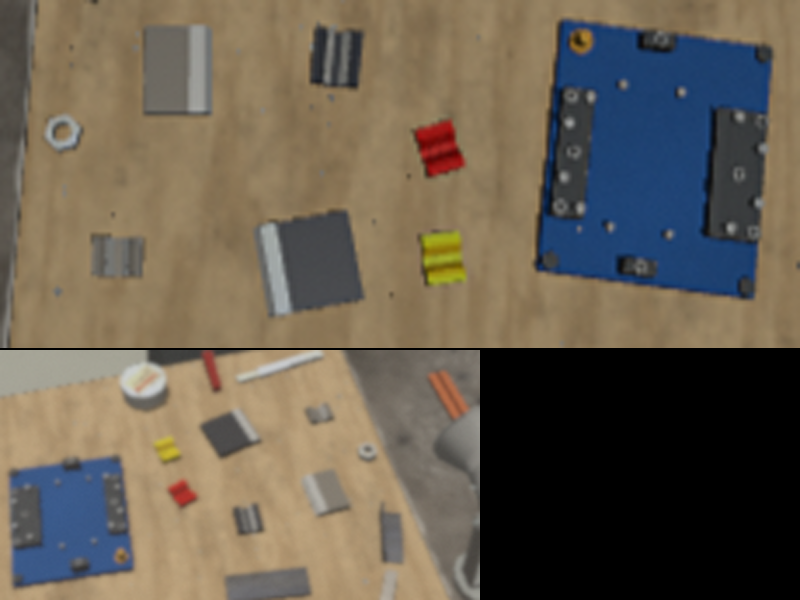

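The crop shows the narrow plate at (178,70) with its bright strip to the right (-y), and the wide plate at (310,262) with its strip to the left (+y). Both tabs have grooves along world x: short at (118,256), long at (337,56). The red and yellow decoys are excluded. The jig's x axis runs up the picture, with the stud at (580,40). Next I refine the jig pose from its low pins and stud, and get the bar height.

```bash
cat >> h.py <<'E'
def go(x,y,z,yaw):
    "x y z mm of TCP, yaw deg of tool y: numbers for move_arm"
    s=get_state(); M=R.from_rotvec(s["eef_rot"]).as_matrix()
    d=M.T@(np.array([x,y,z])/1000-s["tool_pos"])
    cur=np.degrees(np.arctan2(M[1,1],M[0,1])); t=(yaw-cur+90)%180-90
    print("shift",np.round(d/.5,4),"turn",round(-np.radians(t)/.5,4),"| at",np.round(s["tool_pos"]*1000,1),"yaw",round(cur,1),"tilt",np.round(M[:2,2],3),"F",np.round(s["wrist_force"],1),"w",round(s["grip_width"]*1000,1))
def spots(c,guess,r=4):
    out=[]
    for g in guess:
        x0,y0=np.round(g).astype(int)-r
        im=cv2.resize(c["color"][y0:y0+2*r+1,x0:x0+2*r+1],None,fx=K,fy=K,interpolation=cv2.INTER_CUBIC)
        w=im[...,0].astype(float); w=(w-np.percentile(w,60)).clip(0); w[w<.4*w.max()]=0
        yy,xx=np.mgrid[:w.shape[0],:w.shape[1]]
        out.append([((xx*w).sum()/w.sum()+.5)/K-.5+x0,((yy*w).sum()/w.sum()+.5)/K-.5+y0])
    return np.array(out)
E
python3 - <<'E'
from h import *
t,s=read_camera("top"),read_camera("side")
a=np.radians(-5.8);X=np.array([np.cos(a),np.sin(a),0]);Y=np.array([-X[1],X[0],0])
O=np.array([517.4,-333.2,0])-7*X+10*Y
J=np.array([[-50,-21.5,17],[-50,21.5,17],[56,-21.5,17],[56,21.5,17],[85,55,28]],float)
W=[O+j[0]*X+j[1]*Y+[0,0,j[2]] for j in J]
pts=[]
for c,n in((t,"top"),(s,"side")):
    p=spots(c,[proj(c,w/1000) for w in W]); pts.append(p)
    Q=np.array([cast(c,u,j[2]/1000)[:2]*1000 for u,j in zip(p,J)])
    for sel in(range(4),range(5)):
        q=Q[list(sel)];j=J[list(sel)][:,:2]
        U,_,V=np.linalg.svd((j-j.mean(0)).T@(q-q.mean(0))); Rm=V.T@U.T
        o=q.mean(0)-Rm@j.mean(0); print(n,"origin",o.round(1),"ang",round(np.degrees(np.arctan2(Rm[1,0],Rm[0,0])),2),"res",(q-j@Rm.T-o).round(1).tolist())
print("prior O",O.round(1),"pins tri z",[round(tri(t,u,s,v)[2]*1000,1) for u,v in zip(*pts)])
S=.64
ka,kb=blob(t,np.array((194,303))*S,"cop",40),blob(s,np.array((536,268))*S,"cop",40)
ba=cv2.boxPoints(cv2.minAreaRect(ka)); 
print("bar top box px",ba.round(1).tolist(),"side box",cv2.boxPoints(cv2.minAreaRect(kb)).round(1).tolist())
g=proj(s,[.409,.258,.014]);print("near end expected side px",g, "topmost contour",kb[kb[:,1].argmin()],kb[kb[:,0].argmin()])
go(482,261,150,92.1); go(482,261,22,92.1)
E
```

```text
top origin [ 510.8 -322. ] ang -5.7 res [[0.2, 0.0], [-0.1, 0.0], [0.0, -0.2], [-0.0, 0.1]]
top origin [ 510.2 -321.9] ang -5.07 res [[0.6, 0.6], [0.8, 0.5], [0.3, -0.8], [0.7, -0.6], [-2.4, 0.3]]
side origin [ 511.6 -325.2] ang -5.98 res [[-0.2, -0.2], [0.5, 0.1], [-0.1, 0.0], [-0.2, 0.1]]
side origin [ 512.2 -325.3] ang -6.54 res [[-0.6, -0.7], [-0.4, -0.4], [-0.5, 0.6], [-0.9, 0.7], [2.4, -0.2]]
prior O [ 511.4 -322.5    0. ] pins tri z [np.float64(15.2), np.float64(14.1), np.float64(15.2), np.float64(15.0), np.float64(17.6)]
bar top box px [[115.69999694824219, 223.0], [118.5, 164.0], [131.60000610351562, 164.6999969482422], [128.8000030517578, 223.6999969482422]] side box [[332.29998779296875, 162.3000030517578], [340.0, 157.6999969482422], [352.20001220703125, 178.10000610351562], [344.5, 182.6999969482422]]
near end expected side px [337.6570553  159.81745063] topmost contour [339.5625 159.9375] [333.1875 162.4375]
shift [-0.8058 -0.4564  0.1608] turn -0.5709 | at [147.7 581.4 230.3] yaw 75.7 tilt [-0.    -0.001] F [ 0.5 -0.7  0.7] w 88.0
shift [-0.8058 -0.4562  0.4168] turn -0.5709 | at [147.7 581.4 230.3] yaw 75.7 tilt [-0.    -0.001] F [ 0.5 -0.7  0.7] w 88.0
```

Both views fit the jig well and agree on heights (pins about 15–17 mm, bar top about 14 mm). The side view sits about 3 mm lower in y throughout, and the grasps will settle that. Moving to the bar.

Request:
{"name": "move_arm", "arguments": {"plan": "-1 -0.806 -0.456 0.16 -0.571;-1 -0.806 -0.456 0.16 -0.571;-1 -0.806 -0.456 0.16 -0.571;-1 -0.806 -0.456 0.16 -0.571;-1 -0.806 -0.456 0.16 -0.571;-1 -0.806 -0.456 0.16 -0.571;-1 -0.806 -0.456 0.16 -0.571;-1 -0.806 -0.456 0.16 -0.571;-1 -0.806 -0.456 0.16 -0.571;-1 -0.806 -0.456 0.16 -0.571", "force": 30}}

```text
time: 1.55
tool_pos: [0.4818, 0.2618, 0.1508]
eef_rot: [0.058, -3.141, -0.001]
wrist_force: [-0.1, -0.1, -0.1]
grip_width: 0.0878
grip_force: 0.0
```

```bash
python3 -c "
from h import *
go(482,260,14,92.1)"
```

```text
shift [-0.0003 -0.0037  0.2735] turn 0.0001 | at [481.8 261.8 150.8] yaw 92.1 tilt [-0.  0.] F [-0.1 -0.1 -0.1] w 87.8
```

Request:
{"name": "move_arm", "arguments": {"plan": "-1 0 -0.003 0.12 0;-1 0 -0.003 0.22 0;-1 0 -0.003 0.26 0;-1 0 -0.003 0.273 0;-1 0 -0.003 0.273 0;1 0 -0.003 0.273 0;1 0 -0.003 0.273 0;1 0 -0.003 0.273 0;1 0 -0.003 0.273 0;1 0 -0.003 0.273 0", "force": 40}}

```text
time: 2.8
tool_pos: [0.4823, 0.2598, 0.0141]
eef_rot: [0.058, -3.141, 0.0]
wrist_force: [0.2, -0.0, -0.6]
grip_width: 0.0413
grip_force: 0.0
```

```bash
python3 -c "
from h import *
go(482,260,14,92.1);s=get_state();print(s['grip_force'],s['time'])"
```

```text
shift [0.0005 0.0004 0.0003] turn 0.0 | at [482.3 259.8  14.1] yaw 92.1 tilt [-0. -0.] F [ 0.2 -0.  -0.6] w 41.3
0.0 2.8
```

Request:
{"name": "move_arm", "arguments": {"plan": "1 0 0 0 0;1 0 0 0 0;1 0 0 0 0;1 0 0 0 0"}}

```text
time: 3.3
tool_pos: [0.4822, 0.2597, 0.014]
eef_rot: [0.058, -3.141, 0.0]
wrist_force: [0.1, -0.9, 0.8]
grip_width: 0.0293
grip_force: 40.0
```

```bash
python3 -c "
from h import *
go(482,260,14,92.1);s=get_state();print(s['grip_force'],s['time'])
t=read_camera('top');k=blob(t,np.array((194,303))*.64,'cop',40);cv2.imwrite('pics/g1.png',cv2.resize(t['color'][130:250,70:190,::-1],(600,600)))"
```

```text
shift [0.0004 0.0005 0.0001] turn 0.0 | at [482.2 259.7  14. ] yaw 92.1 tilt [-0. -0.] F [ 0.1 -0.9  0.8] w 29.3
39.998570680618286 3.3
```

View pics/g1.png

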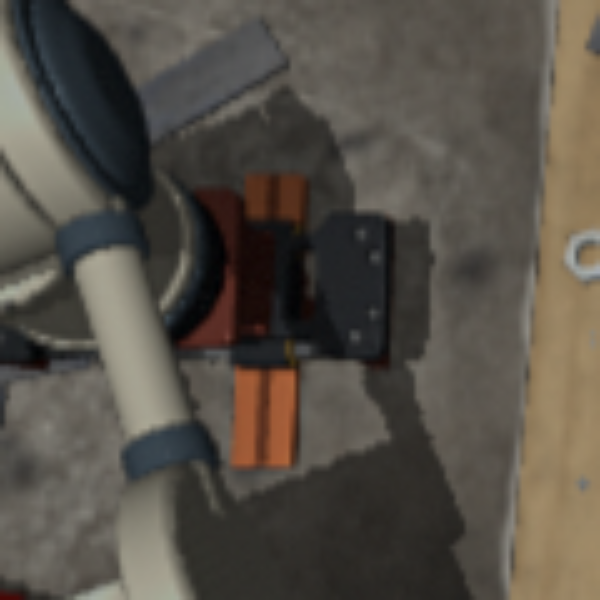

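The bar is held (29.3 mm, 40 N) and straight in the fingers; its visible end is at (265,418) in the crop. I use it to check the top camera's y bias, then carry it to the jig.

```bash
cat >> h.py <<'E'
def jig(o,ang,x,y):
    a=np.radians(ang); return o[0]+x*np.cos(a)-y*np.sin(a), o[1]+x*np.sin(a)+y*np.cos(a)
E
python3 - <<'E'
from h import *
t=read_camera("top"); k=blob(t,(123,214),"cop",30)
print("near rows",k[:,1].min(),k[:,1].max())
for r in(208,212,216,220):
    e=k[abs(k[:,1]-r)<.2][:,0]; m=[(e.min()+e.max())/2,r]; w=cast(t,m,.009)*1000
    print("top view",w.round(1),"gripped axis y there",round(259.7+(w[0]-482.2)*np.tan(np.radians(2.1)),1),"width",np.ptp([cast(t,[u,r],.009)[1]*1000 for u in(e.min(),e.max())]).round(1))
e=k[:,1].max();print("near end x",cast(t,[123,e],.004)*1000)
for o,an in(((510.8,-322),-5.7),((511.2,-323.6),-5.8)):
    x,y=jig(o,an,7,0);print(o,x,y)
go(482,260,90,92.1)
go(*jig((510.8,-322.5),-5.8,7,0),90,84.2)
E
```

```text
near rows 197.4375 223.0625
top view [445.7 259.9   9. ] gripped axis y there 258.4 width 31.5
top view [435.7 259.1   9. ] gripped axis y there 258.0 width 30.8
top view [425.8 258.8   9. ] gripped axis y there 257.6 width 31.7
top view [415.8 258.7   9. ] gripped axis y there 257.3 width 31.3
near end x [408.54820347 258.09902956   4.        ]
(510.8, -322) 517.7653889897286 -322.6952382482055
(511.2, -323.6) 518.1641649618015 -324.30739408028063
shift [ 0.0004  0.0005 -0.1519] turn 0.0 | at [482.2 259.7  14.1] yaw 92.1 tilt [-0. -0.] F [-0.2 -1.  -0.4] w 29.6
shift [-0.0283 -1.1677 -0.1517] turn 0.2758 | at [482.2 259.7  14.1] yaw 92.1 tilt [-0. -0.] F [-0.2 -1.  -0.4] w 29.6
```

The top view reads about +1.3 mm in y, so the jig origin is about (511.2, -323.5) at -5.8°. Lift and carry.

Request:
{"name": "move_arm", "arguments": {"plan": "1 0 0 -0.06 0;1 0 0 -0.16 0;1 0 0 -0.22 0;1 -0.012 -0.1 -0.22 0;1 -0.02 -0.22 -0.22 0.1;1 -0.028 -0.36 -0.22 0.2;1 -0.028 -0.5 -0.22 0.27;1 -0.028 -0.6 -0.22 0.27;1 -0.028 -0.7 -0.22 0.27;1 -0.028 -0.8 -0.22 0.27"}}

```text
time: 4.65
tool_pos: [0.5103, -0.1411, 0.1232]
eef_rot: [-0.155, -3.137, -0.001]
wrist_force: [1.1, -0.1, -3.5]
grip_width: 0.0294
grip_force: 40.0
```

```bash
python3 -c "
from h import *
go(*jig((511.2,-323.5),-5.8,7,0),60,84.2)"
```

```text
shift [-0.052  -0.3629  0.1262] turn 0.0048 | at [ 510.3 -141.1  123.2] yaw 84.3 tilt [-0.001  0.001] F [ 1.1 -0.1 -3.5] w 29.4
```

Request:
{"name": "move_arm", "arguments": {"plan": "1 -0.025 -0.12 0 0;1 -0.052 -0.24 0 0;1 -0.052 -0.33 0 0.005;1 -0.052 -0.363 0.06 0.005;1 -0.052 -0.363 0.126 0.005;1 -0.052 -0.363 0.126 0.005;1 -0.052 -0.363 0.126 0.005"}}

```text
time: 5.52
tool_pos: [0.5193, -0.3224, 0.062]
eef_rot: [0.158, 3.137, -0.0]
wrist_force: [-0.3, -0.2, -3.2]
grip_width: 0.0297
grip_force: 40.0
```

```bash
python3 - <<'E'
from h import *
go(*jig((511.2,-323.5),-5.8,7,0),40,84.2)
t,s=read_camera("top"),read_camera("side")
M=np.zeros((600,800,3),np.uint8)
A=t["color"][140:240,310:410];B=s["color"][185:275,120:210]
M[:400,:400]=cv2.resize(A,(400,400));M[:400,400:]=cv2.resize(B,(400,400))
cv2.imwrite("pics/hover.png",M[:400,:,::-1])
E
```

```text
shift [ 0.002  -0.0038  0.0439] turn 0.0017 | at [ 519.3 -322.4   62. ] yaw 84.2 tilt [ 0. -0.] F [-0.3 -0.2 -3.2] w 29.7
```

View pics/hover.png

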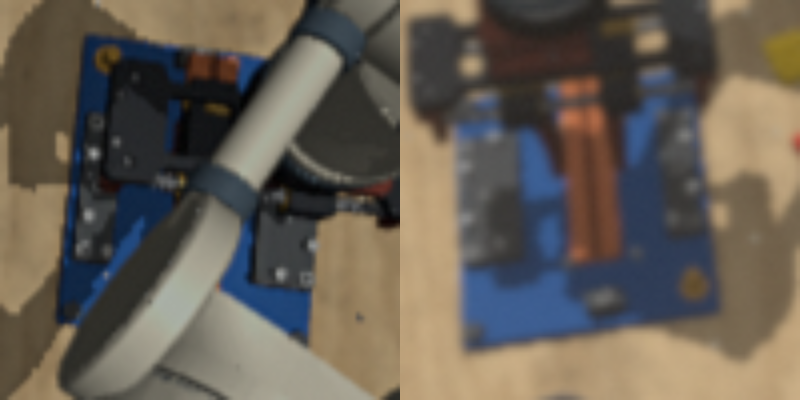

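The bar hovers over its seat (top view crop (215,70), side crop (592,200)), aligned between the stops. Lowering.

Request:
{"name": "move_arm", "arguments": {"plan": "1 0.002 -0.003 0.03 0.002;1 0.002 -0.003 0.05 0.002;1 0.002 -0.003 0.066 0.002;1 0.002 -0.003 0.078 0.002;1 0.002 -0.003 0.083 0.002;1 0.002 -0.003 0.083 0.002"}}

```text
time: 6.38
tool_pos: [0.5181, -0.3241, 0.0201]
eef_rot: [0.16, 3.137, -0.001]
wrist_force: [-0.6, 0.9, -1.7]
grip_width: 0.0297
grip_force: 40.0
```

```bash
python3 -c "
from h import *
go(*jig((511.2,-323.5),-5.8,7,0),20,84.2)"
```

```text
shift [-0.0002 -0.0002  0.0001] turn -0.0011 | at [ 518.1 -324.1   20.1] yaw 84.2 tilt [ 0.001 -0.   ] F [-0.6  0.9 -1.7] w 29.7
```

The bar is down between its pins. I open the fingers only partly, because the rest pads are close, then rise.

Request:
{"name": "move_arm", "arguments": {"plan": "0.05 0 0 0 0;0.05 0 0 0 0;0.05 0 0 0 0;0.05 0 0 0 0;0.05 0 0 -0.02 0;0.05 0 0 -0.06 0;-1 0 0 -0.15 0;-1 0 0 -0.25 0;-1 0.1 0.1 -0.25 0;-1 0.15 0.2 -0.25 0"}}

```text
time: 7.62
tool_pos: [0.4536, -0.218, 0.1474]
eef_rot: [0.163, 3.134, -0.002]
wrist_force: [-0.2, 0.7, 0.6]
grip_width: 0.0782
grip_force: 0.0
```

```bash
python3 -c "
from h import *
go(431.2,-79.7,100,12.4)"
```

```text
shift [0.0736 0.2705 0.0941] turn 2.501 | at [ 453.6 -218.   147.4] yaw 84.0 tilt [ 0.003 -0.002] F [-0.2  0.7  0.6] w 78.2
```

Request:
{"name": "move_arm", "arguments": {"plan": "-1 0.04 0.1 0 0.37;-1 0.074 0.2 0.05 0.74;-1 0.074 0.27 0.05 1;-1 0.074 0.27 0.05 1"}}

```text
time: 8.12
tool_pos: [0.4311, -0.0782, 0.1214]
eef_rot: [0.925, 3.0, 0.001]
wrist_force: [0.2, -0.2, -0.4]
grip_width: 0.0881
grip_force: 0.0
```

Request:
{"name": "move_arm", "arguments": {"plan": "-1 0 0 0 0.37;-1 0 0 0 0.74;-1 0 0 0 1;-1 0 0 0 1"}}

```text
time: 8.62
tool_pos: [0.4312, -0.081, 0.1209]
eef_rot: [1.641, 2.677, 0.0]
wrist_force: [0.2, -0.8, -0.8]
grip_width: 0.0877
grip_force: 0.0
```

```bash
python3 - <<'E'
from h import *
go(431.2,-79.7,60,12.4);print(get_state()["joint_positions"].round(2))
t,s=read_camera("top"),read_camera("side")
M=np.zeros((400,800,3),np.uint8)
A=t["color"][140:240,310:410];B=s["color"][185:275,120:210]
M[:400,:400]=cv2.resize(A,(400,400));M[:400,400:]=cv2.resize(B,(400,400))
cv2.imwrite("pics/bar.png",M[:400,:,::-1])
E
```

```text
shift [0.0025 0.001  0.1219] turn 0.5085 | at [431.2 -81.  120.9] yaw 27.0 tilt [ 0.002 -0.001] F [ 0.2 -0.8 -0.8] w 87.7
[-0.26 -0.35  1.83 -0.    1.66 -0.73]
```

View pics/bar.png

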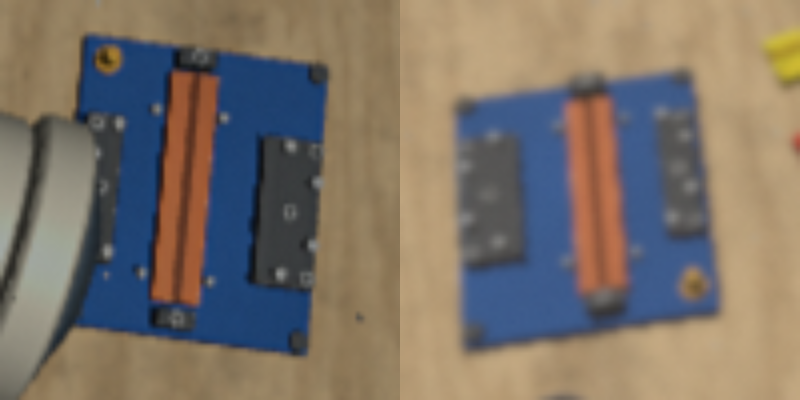

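The bar lies flat and centred between the pins and stops: (185,188) in the top crop, (597,190) in the side crop. Now the wide plate.

Request:
{"name": "move_arm", "arguments": {"plan": "-1 0.002 0.001 0.06 0.37;-1 0.002 0.001 0.12 0.509;-1 0.002 0.001 0.18 0.509;-1 0.002 0.001 0.21 0.509;-1 0.002 0.001 0.221 0.509;-1 0.002 0.001 0.221 0.509;1 0.002 0.001 0.221 0.509;1 0.002 0.001 0.221 0.509;1 0.002 0.001 0.221 0.509;1 0.002 0.001 0.221 0.509", "force": 45}}

```text
time: 9.98
tool_pos: [0.4314, -0.0789, 0.0099]
eef_rot: [1.97, 2.445, 0.001]
wrist_force: [0.7, 1.1, 2.6]
grip_width: 0.0657
grip_force: 45.0
```

Request:
{"name": "move_arm", "arguments": {"plan": "1 0 0 0 0;1 0 0 0 0;1 0 0 0 0"}}

```text
time: 10.35
tool_pos: [0.4314, -0.0789, 0.0099]
eef_rot: [1.97, 2.445, 0.001]
wrist_force: [1.5, 0.8, 4.8]
grip_width: 0.0655
grip_force: 45.0
```

```bash
python3 - <<'E'
from h import *
go(431.2,-79.7,10,12.4)
t,s=read_camera("top"),read_camera("side")
b=blob(s,np.array((372,296))*.64,"grey",25); print(box(s,b,.005))
E
```

```text
shift [-0.0015 -0.0007 -0.0002] turn -0.0037 | at [431.4 -78.9   9.9] yaw 12.3 tilt [ 0.002 -0.   ] F [1.5 0.8 4.8] w 65.5
(array([389.2, -80. ]), array([410.4, -69.8]), array([123.9, 115.5]), 28.1)
```

```bash
python3 -c "
from h import *
go(*jig((511.2,-323.5),-5.8,0,-37.2),90,-5.8)"
```

```text
shift [-0.5828  0.0289 -0.1599] turn 0.6316 | at [431.4 -78.9   9.9] yaw 12.3 tilt [ 0.002 -0.   ] F [0.9 1.6 5.8] w 65.7
```

Request:
{"name": "move_arm", "arguments": {"plan": "1 0 0 -0.03 0;1 0 0 -0.1 0;1 -0.05 0 -0.16 0;1 -0.15 0.01 -0.16 0.1;1 -0.26 0.015 -0.16 0.3;1 -0.37 0.02 -0.16 0.5;1 -0.48 0.03 -0.16 0.632;1 -0.55 0.03 -0.16 0.632;1 -0.583 0.029 -0.16 0.632;1 -0.583 0.029 -0.16 0.632"}}

```text
time: 11.7
tool_pos: [0.5064, -0.3606, 0.0882]
eef_rot: [-2.33, -2.103, 0.0]
wrist_force: [0.2, -0.3, -3.9]
grip_width: 0.0655
grip_force: 45.0
```

```bash
python3 - <<'E'
from h import *
go(*jig((511.2,-323.5),-5.8,0,-37.2),45,-5.8)
t,s=read_camera("top"),read_camera("side")
M=np.zeros((400,800,3),np.uint8)
A=t["color"][140:240,310:410];B=s["color"][185:275,120:210]
M[:400,:400]=cv2.resize(A,(400,400));M[:400,400:]=cv2.resize(B,(400,400))
cv2.imwrite("pics/w1.png",M[:400,:,::-1])
E
```

```text
shift [0.0002 0.0023 0.0864] turn -0.0024 | at [ 506.4 -360.6   88.2] yaw -5.9 tilt [-0.002  0.002] F [ 0.2 -0.3 -3.9] w 65.5
```

View pics/w1.png

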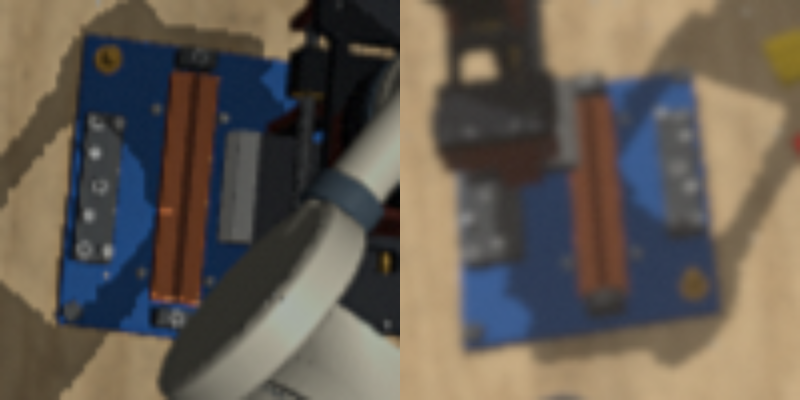

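The wide plate hovers level, with its bevel strip at (237,187) in the top crop facing the bar. Lowering in two stages.

Request:
{"name": "move_arm", "arguments": {"plan": "1 0 0.002 0.05 -0.002;1 0 0.002 0.09 -0.002;1 0 0.002 0.1 -0.002;1 0 0.002 0.104 -0.002;1 0 0.002 0.108 -0.002;1 0 0.002 0.112 -0.002;1 0 0.002 0.112 -0.002"}}

```text
time: 12.68
tool_pos: [0.508, -0.3608, 0.0334]
eef_rot: [2.33, 2.107, 0.0]
wrist_force: [0.0, -0.4, -4.4]
grip_width: 0.0658
grip_force: 45.0
```

```bash
python3 -c "
from h import *
go(*jig((511.2,-323.5),-5.8,0,-37.2),30,-5.8)
t=read_camera('top')
M=cv2.resize(t['color'][140:240,310:410],(600,600));cv2.imwrite('pics/w2.png',M[:,:,::-1])"
```

```text
shift [ 0.0004 -0.0012  0.0067] turn 0.0013 | at [ 508.  -360.8   33.4] yaw -5.8 tilt [ 0. -0.] F [ 0.  -0.4 -4.4] w 65.8
```

Request:
{"name": "move_arm", "arguments": {"plan": "1 0 -0.001 0.004 0.001;1 0 -0.001 0.0065 0.001;1 0 -0.001 0.0065 0.001;-0.7 0 -0.001 0.0065 0.001;-0.7 0 -0.001 0.0065 0.001;-0.7 0 -0.001 0.0065 0.001;-0.7 0 -0.001 -0.02 0.001;-0.7 0 -0.001 -0.06 0.001;-1 0 -0.001 -0.15 0.001;-1 0.1 -0.001 -0.2 0.001"}}

```text
time: 13.98
tool_pos: [0.5129, -0.3132, 0.1377]
eef_rot: [2.331, 2.098, 0.001]
wrist_force: [0.5, 0.2, 0.5]
grip_width: 0.087
grip_force: 0.0
```

```bash
python3 -c "
from h import *
go(570.6,20,100,2.3)"
```

```text
shift [0.675  0.0445 0.0735] turn -0.2902 | at [ 512.9 -313.2  137.7] yaw -6.0 tilt [ 0.004 -0.004] F [0.5 0.2 0.5] w 87.0
```

Request:
{"name": "move_arm", "arguments": {"plan": "-1 0.12 0.01 0 0;-1 0.24 0.02 0 -0.1;-1 0.36 0.03 0.03 -0.29;-1 0.48 0.045 0.07 -0.29;-1 0.6 0.045 0.07 -0.29;-1 0.675 0.045 0.07 -0.29;-1 0.675 0.045 0.07 -0.29;-1 0.675 0.045 0.07 -0.29"}}

```text
time: 14.98
tool_pos: [0.5693, 0.022, 0.0994]
eef_rot: [2.171, 2.269, 0.001]
wrist_force: [0.8, -0.4, 0.3]
grip_width: 0.0879
grip_force: 0.0
```

```bash
python3 - <<'E'
from h import *
go(570.6,20,10,2.3)
t,s=read_camera("top"),read_camera("side")
M=np.zeros((400,800,3),np.uint8)
A=t["color"][140:240,310:410];B=s["color"][185:275,120:210]
M[:400,:400]=cv2.resize(A,(400,400));M[:400,400:]=cv2.resize(B,(400,400))
cv2.imwrite("pics/w3.png",M[:400,:,::-1])
E
```

```text
shift [-0.004   0.0021  0.1788] turn 0.0078 | at [569.3  22.   99.4] yaw 2.5 tilt [ 0.002 -0.001] F [ 0.8 -0.4  0.3] w 87.9
```

View pics/w3.png

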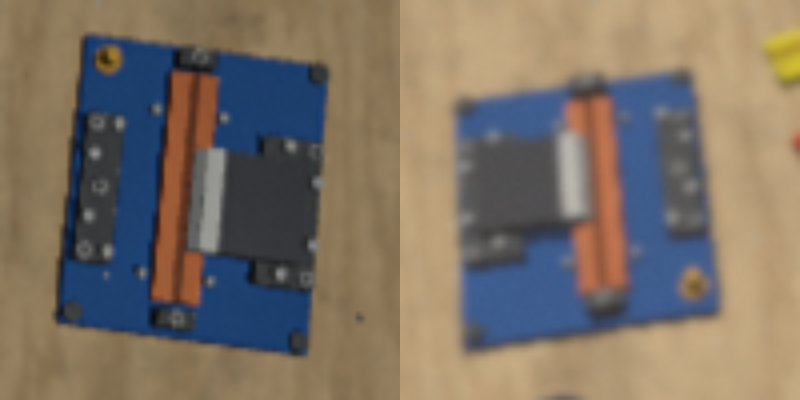

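The wide plate is seated: the bevel strip is at (207,200) in the top crop, parallel to the bar's line and just to its right, and the plate lies within the pins. Now the narrow plate.

Request:
{"name": "move_arm", "arguments": {"plan": "-1 -0.004 0.002 0.06 0.007;-1 -0.004 0.002 0.12 0.007;-1 -0.004 0.002 0.14 0.007;-1 -0.004 0.002 0.14 0.007;-1 -0.004 0.002 0.14 0.007"}}

```text
time: 15.7
tool_pos: [0.5709, 0.0204, 0.0298]
eef_rot: [2.175, 2.264, 0.002]
wrist_force: [0.0, 0.1, -0.0]
grip_width: 0.0878
grip_force: 0.0
```

```bash
python3 -c "
from h import *
go(570.6,20,10,2.3)"
```

```text
shift [-0.0007 -0.0007  0.0396] turn -0.0002 | at [570.9  20.4  29.8] yaw 2.3 tilt [ 0.002 -0.   ] F [ 0.   0.1 -0. ] w 87.8
```

Request:
{"name": "move_arm", "arguments": {"plan": "-1 -0.001 -0.001 0.025 0;-1 -0.001 -0.001 0.039 0;-1 -0.001 -0.001 0.039 0;1 -0.001 -0.001 0.039 0;1 -0.001 -0.001 0.039 0;1 -0.001 -0.001 0.039 0;1 -0.001 -0.001 0.039 0;1 -0.001 -0.001 0.039 0;1 -0.001 -0.001 0.039 0"}}

```text
time: 16.82
tool_pos: [0.5694, 0.0202, 0.0085]
eef_rot: [-2.176, -2.266, 0.0]
wrist_force: [0.9, 0.6, -0.7]
grip_width: 0.0658
grip_force: 45.0
```

```bash
python3 -c "
from h import *
go(570.6,20,10,2.3)
go(*jig((511.2,-323.5),-5.8,0,28),90,-5.8)"
```

```text
shift [-0.0005  0.0023 -0.0031] turn 0.0008 | at [569.4  20.2   8.5] yaw 2.3 tilt [-0.  0.] F [ 0.9  0.6 -0.7] w 65.8
shift [-0.6267 -0.1364 -0.1631] turn 0.2836 | at [569.4  20.2   8.5] yaw 2.3 tilt [-0.  0.] F [ 0.9  0.6 -0.7] w 65.8
```

Request:
{"name": "move_arm", "arguments": {"plan": "1 0 0 -0.03 0;1 0 0 -0.1 0;1 -0.05 0 -0.16 0;1 -0.15 -0.03 -0.16 0.1;1 -0.26 -0.06 -0.16 0.284;1 -0.37 -0.09 -0.16 0.284;1 -0.48 -0.12 -0.16 0.284;1 -0.58 -0.136 -0.16 0.284;1 -0.626 -0.136 -0.16 0.284;1 -0.626 -0.136 -0.16 0.284"}}

```text
time: 18.08
tool_pos: [0.5141, -0.2963, 0.0888]
eef_rot: [-2.333, -2.103, -0.0]
wrist_force: [-0.1, 0.5, -3.0]
grip_width: 0.0654
grip_force: 45.0
```

```bash
python3 - <<'E'
from h import *
go(*jig((511.2,-323.5),-5.8,0,28.2),45,-5.8)
E
```

```text
shift [ 0.0016 -0.0002  0.0876] turn -0.0047 | at [ 514.1 -296.3   88.8] yaw -5.9 tilt [-0.     0.001] F [-0.1  0.5 -3. ] w 65.4
```

Request:
{"name": "move_arm", "arguments": {"plan": "1 0.001 0 0.05 -0.004;1 0.001 0 0.09 -0.004;1 0.001 0 0.098 -0.004;1 0.001 0 0.098 -0.004;1 0.001 0 0.098 -0.004"}}

```text
time: 18.7
tool_pos: [0.5149, -0.2949, 0.0408]
eef_rot: [2.328, 2.107, 0.001]
wrist_force: [0.4, 0.0, -2.8]
grip_width: 0.0654
grip_force: 45.0
```

```bash
python3 - <<'E'
from h import *
go(*jig((511.2,-323.5),-5.8,0,28.2),29,-5.8)
t,s=read_camera("top"),read_camera("side")
M=np.zeros((400,800,3),np.uint8)
A=t["color"][140:240,310:410];B=s["color"][185:275,120:210]
M[:400,:400]=cv2.resize(A,(400,400));M[:400,400:]=cv2.resize(B,(400,400))
cv2.imwrite("pics/n1.png",M[:400,:,::-1])
E
```

```text
shift [-0.0012 -0.0017  0.0236] turn 0.004 | at [ 514.9 -294.9   40.8] yaw -5.7 tilt [ 0.001 -0.001] F [ 0.4  0.  -2.8] w 65.4
```

View pics/n1.png

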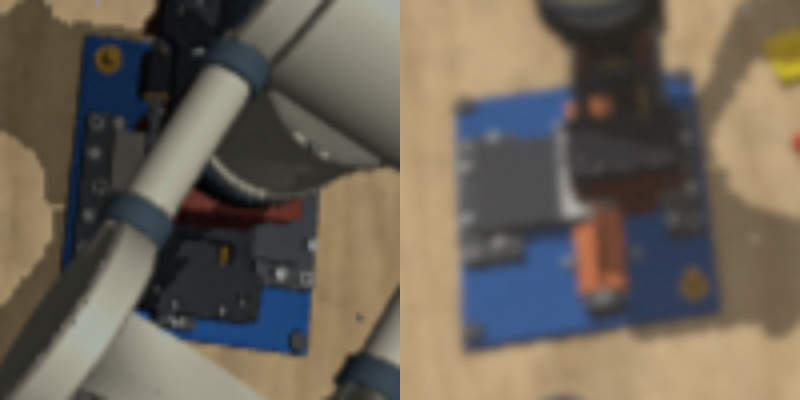

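The view is mostly hidden by the arm, but the plate is over its pocket with no odd contact. I go down slowly, watching the force.

Request:
{"name": "move_arm", "arguments": {"plan": "1 -0.001 -0.001 0.005 0.004;1 -0.001 -0.001 0.01 0.004;1 -0.001 -0.001 0.014 0.004;1 -0.001 -0.001 0.018 0.004;1 -0.001 -0.001 0.018 0.004;1 -0.001 -0.001 0.018 0.004"}}

```text
time: 19.55
tool_pos: [0.5138, -0.2953, 0.0307]
eef_rot: [2.331, 2.106, 0.0]
wrist_force: [-0.1, -0.6, -2.3]
grip_width: 0.0657
grip_force: 45.0
```

```bash
python3 - <<'E'
from h import *
go(*jig((511.2,-323.5),-5.8,0,28.2),29,-5.8)
E
```

```text
shift [-0.0003  0.0005  0.0033] turn -0.0005 | at [ 513.8 -295.3   30.7] yaw -5.8 tilt [ 0. -0.] F [-0.1 -0.6 -2.3] w 65.7
```

Below the pin tops and free. Set down, release and rise.

Request:
{"name": "move_arm", "arguments": {"plan": "1 0 0 0.002 0;1 0 0 0.003 0;1 0 0 0.003 0;-0.7 0 0 0.003 0;-0.7 0 0 0.003 0;-0.7 0 0 0.003 0;-0.7 0 0 -0.02 0;-0.7 0 0 -0.06 0;-1 0 0 -0.15 0;-1 0.1 0 -0.2 0"}}

```text
time: 20.8
tool_pos: [0.5194, -0.2477, 0.1352]
eef_rot: [2.332, 2.097, 0.002]
wrist_force: [-0.3, 0.7, 0.1]
grip_width: 0.0873
grip_force: 0.0
```

```bash
python3 - <<'E'
from h import *
go(431.7,58.2,100,92); print(get_state()["joint_positions"].round(2))
go(431.7,58.2,100,-88)
E
```

```text
shift [ 0.5901 -0.2394  0.0676] turn 2.8604 | at [ 519.4 -247.7  135.2] yaw -6.1 tilt [ 0.004 -0.003] F [-0.3  0.7  0.1] w 87.3
[-0.5   0.02  1.47 -0.    1.64 -0.4 ]
shift [ 0.5901 -0.2394  0.0676] turn 2.8604 | at [ 519.4 -247.7  135.2] yaw -6.1 tilt [ 0.004 -0.003] F [-0.3  0.7  0.1] w 87.3
```

Request:
{"name": "move_arm", "arguments": {"plan": "-1 0.12 -0.04 0 0.3;-1 0.24 -0.08 0 0.6;-1 0.36 -0.12 0 0.95;-1 0.48 -0.18 0 0.95;-1 0.55 -0.22 0 0.95;-1 0.59 -0.239 0 0.95;-1 0.59 -0.239 0 0.95"}}

```text
time: 21.68
tool_pos: [0.4299, 0.0612, 0.1326]
eef_rot: [2.758, 1.502, 0.004]
wrist_force: [-1.1, -0.8, -0.7]
grip_width: 0.0881
grip_force: 0.0
```

Request:
{"name": "move_arm", "arguments": {"plan": "-1 0 0 0 0.37;-1 0 0 0 0.74;-1 0 0 0 0.95;-1 0 0 0 0.95"}}

```text
time: 22.18
tool_pos: [0.4304, 0.0591, 0.1315]
eef_rot: [3.036, 0.806, 0.001]
wrist_force: [-0.0, -0.1, 0.0]
grip_width: 0.0877
grip_force: 0.0
```

Request:
{"name": "move_arm", "arguments": {"plan": "-1 0 0 0.05 0.37;-1 0 0 0.07 0.74;-1 0 0 0.07 0.96;-1 0 0 0.07 0.96;-1 0 0 0.07 0.96"}}

```text
time: 22.8
tool_pos: [0.4302, 0.0598, 0.0961]
eef_rot: [3.141, 0.066, 0.001]
wrist_force: [0.5, 0.0, 0.3]
grip_width: 0.088
grip_force: 0.0
```

```bash
python3 - <<'E'
from h import *
go(431.7,58.1,10,91.8)
t,s=read_camera("top"),read_camera("side")
M=np.zeros((400,800,3),np.uint8)
A=t["color"][140:240,310:410];B=s["color"][185:275,120:210]
M[:400,:400]=cv2.resize(A,(400,400));M[:400,400:]=cv2.resize(B,(400,400))
cv2.imwrite("pics/n2.png",M[:400,:,::-1])
E
```

```text
shift [0.0028 0.0034 0.1722] turn 0.0213 | at [430.2  59.8  96.1] yaw -87.6 tilt [ 0.001 -0.   ] F [0.5 0.  0.3] w 88.0
```

View pics/n2.png

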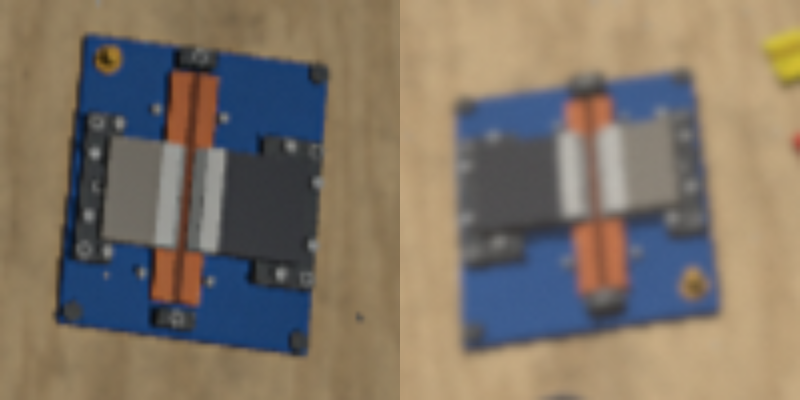

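Both plates are seated, strips facing each other at (170,195) and (207,200), with an open gap showing copper at (187,197). The shorter space is at (177,275) and the longer one at (192,108). Now the short tab.

Request:
{"name": "move_arm", "arguments": {"plan": "-1 0.003 0.003 0.07 0.02;-1 0.003 0.003 0.13 0.02;-1 0.003 0.003 0.16 0.02;-1 0.003 0.003 0.17 0.02;-1 0.003 0.003 0.171 0.02;1 0.003 0.003 0.171 0.02;1 0.003 0.003 0.171 0.02;1 0.003 0.003 0.171 0.02;1 0.003 0.003 0.171 0.02;1 0.003 0.003 0.171 0.02", "force": 30}}

```text
time: 24.15
tool_pos: [0.4314, 0.0586, 0.0102]
eef_rot: [3.141, 0.046, 0.0]
wrist_force: [-0.1, 0.4, 0.1]
grip_width: 0.0415
grip_force: 0.0
```

Request:
{"name": "move_arm", "arguments": {"plan": "1 0 0 0 0;1 0 0 0 0;1 0 0 0 0;1 0 0 0 0"}}

```text
time: 24.65
tool_pos: [0.4314, 0.0586, 0.0101]
eef_rot: [3.141, 0.046, -0.0]
wrist_force: [1.0, -0.7, 0.7]
grip_width: 0.0355
grip_force: 30.0
```

```bash
python3 - <<'E'
from h import *
go(431.7,58.1,10,91.8)
go(*jig((511.2,-323.5),-5.8,-52,0),110,84.2)
E
```

```text
shift [0.0006 0.001  0.0002] turn -0.0043 | at [431.4  58.6  10.1] yaw -88.3 tilt [-0. -0.] F [ 1.  -0.7  0.7] w 35.5
shift [ 0.0341  0.755  -0.1997] turn 0.261 | at [431.4  58.6  10.1] yaw -88.3 tilt [-0. -0.] F [ 1.  -0.7  0.7] w 35.5
```

Request:
{"name": "move_arm", "arguments": {"plan": "1 0 0 -0.03 0;1 0 0 -0.1 0;1 0.01 0.06 -0.17 0;1 0.02 0.18 -0.17 0.1;1 0.03 0.3 -0.17 0.26;1 0.034 0.42 -0.17 0.26;1 0.034 0.54 -0.17 0.26;1 0.034 0.66 -0.17 0.26;1 0.034 0.74 -0.17 0.26;1 0.034 0.755 -0.17 0.26"}}

```text
time: 25.9
tool_pos: [0.459, -0.3205, 0.0957]
eef_rot: [3.137, -0.163, -0.0]
wrist_force: [-0.1, 0.1, -0.9]
grip_width: 0.0356
grip_force: 30.0
```

Request:
{"name": "move_arm", "arguments": {"plan": "1 0 0 0.04 0;1 0 0 0.07 0;1 0 0 0.08 0;1 0 0 0.08 0;1 0 0 0.08 0"}}

```text
time: 26.52
tool_pos: [0.4598, -0.3181, 0.0558]
eef_rot: [3.137, -0.157, 0.001]
wrist_force: [-0.1, -0.7, -0.8]
grip_width: 0.0356
grip_force: 30.0
```

```bash
python3 - <<'E'
from h import *
go(*jig((511.2,-323.5),-5.8,-52.3,0),30.3,84.2)
E
```

```text
shift [-0.0013  0.0004  0.051 ] turn 0.0022 | at [ 459.8 -318.1   55.8] yaw -95.7 tilt [ 0.001 -0.001] F [-0.1 -0.7 -0.8] w 35.6
```

Request:
{"name": "move_arm", "arguments": {"plan": "1 -0.001 0 0.02 0.002;1 -0.001 0 0.036 0.002;1 -0.001 0 0.043 0.002;1 -0.001 0 0.048 0.002;1 -0.001 0 0.05 0.002;1 -0.001 0 0.05 0.002"}}

```text
time: 27.28
tool_pos: [0.4591, -0.3183, 0.0304]
eef_rot: [3.137, -0.16, 0.001]
wrist_force: [-0.1, 1.1, -1.0]
grip_width: 0.0359
grip_force: 30.0
```

```bash
python3 - <<'E'
from h import *
go(*jig((511.2,-323.5),-5.8,-52.3,0),30.3,84.2)
E
```

```text
shift [ 0.0002 -0.0002  0.0001] turn -0.0011 | at [ 459.1 -318.3   30.4] yaw -95.8 tilt [ 0. -0.] F [-0.1  1.1 -1. ] w 35.9
```

Request:
{"name": "move_arm", "arguments": {"plan": "-0.15 0 0 0 0;-0.15 0 0 0 0;-0.15 0 0 0 0;-0.15 0 0 0 0;-0.15 0 0 -0.02 0;-0.15 0 0 -0.06 0;-1 0 0 -0.15 0;-1 0 0 -0.2 0;-1 0.05 -0.1 -0.2 0;-1 0.05 -0.1 -0.2 0"}}

```text
time: 28.52
tool_pos: [0.4907, -0.2689, 0.1326]
eef_rot: [3.137, -0.154, 0.005]
wrist_force: [-0.8, -0.7, 0.2]
grip_width: 0.0862
grip_force: 0.0
```

```bash
python3 - <<'E'
from h import *
go(585.2,-96,100,87); print(get_state()["joint_positions"].round(2))
t=read_camera("top")
cv2.imwrite("pics/l1.png",cv2.resize(t["color"][135:185,245:295,::-1],(500,500),interpolation=cv2.INTER_CUBIC))
E
```

```text
shift [ 0.1539 -0.3627  0.0656] turn -0.0914 | at [ 490.7 -268.9  132.6] yaw -95.6 tilt [ 0.003 -0.001] F [-0.8 -0.7  0.2] w 86.2
[-0.56 -0.02  1.52  0.    1.64  1.11]
```

View pics/l1.png

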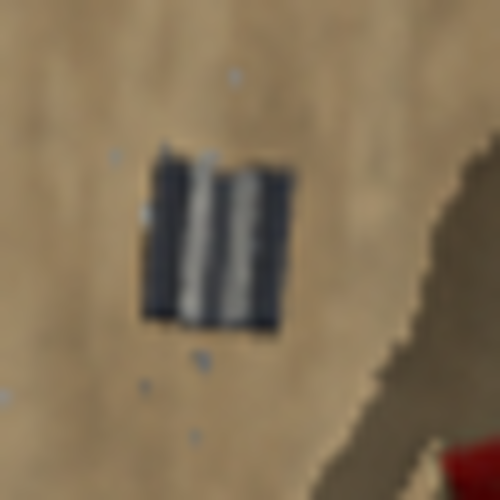

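The long tab shows clearly: centre at crop (218,242), which is native (266.3,158.7), groove along its length and tilted about -4°. A few specks near it inflated the earlier mask.

```bash
python3 - <<'E'
from h import *
t=read_camera("top"); w=cast(t,(266.3,158.7),.006)*1000; print(w)
go(w[0],w[1]-1.3,100,86.3)
E
```

```text
[584.98057953 -95.33277426   6.        ]
shift [ 0.1556 -0.366   0.0627] turn -0.0715 | at [ 489.2 -270.9  131.5] yaw -95.7 tilt [ 0.001 -0.001] F [ 0.4 -0.1 -0.1] w 87.8
```

Request:
{"name": "move_arm", "arguments": {"plan": "-1 0.05 -0.12 0.03 -0.07;-1 0.1 -0.24 0.06 -0.07;-1 0.156 -0.34 0.06 -0.07;-1 0.156 -0.366 0.09 -0.07;-1 0.156 -0.366 0.14 -0.07;-1 0.156 -0.366 0.16 -0.07;-1 0.156 -0.366 0.16 -0.07"}}

```text
time: 29.5
tool_pos: [0.5841, -0.0979, 0.0493]
eef_rot: [-3.14, 0.107, 0.003]
wrist_force: [-0.6, -0.7, 0.4]
grip_width: 0.0881
grip_force: 0.0
```

```bash
python3 -c "
from h import *
go(585,-96.6,10,86.3)"
```

```text
shift [ 0.0018 -0.0027  0.0786] turn -0.0073 | at [584.1 -97.9  49.3] yaw -93.9 tilt [-0.002  0.   ] F [-0.6 -0.7  0.4] w 88.1
```

Request:
{"name": "move_arm", "arguments": {"plan": "-1 0.001 -0.002 0.04 -0.005;-1 0.001 -0.002 0.065 -0.005;-1 0.001 -0.002 0.077 -0.005;-1 0.001 -0.002 0.077 -0.005;1 0.001 -0.002 0.077 -0.005;1 0.001 -0.002 0.077 -0.005;1 0.001 -0.002 0.077 -0.005;1 0.001 -0.002 0.077 -0.005;1 0.001 -0.002 0.077 -0.005;1 0.001 -0.002 0.077 -0.005"}}

```text
time: 30.75
tool_pos: [0.5857, -0.0959, 0.0117]
eef_rot: [3.14, -0.101, 0.0]
wrist_force: [-0.3, -0.3, 0.3]
grip_width: 0.0358
grip_force: 30.0
```

Request:
{"name": "move_arm", "arguments": {"plan": "1 0 0 0 0;1 0 0 0 0;1 0 0 0 0;1 0 0 0 0"}}

```text
time: 31.25
tool_pos: [0.5857, -0.0959, 0.0117]
eef_rot: [3.14, -0.101, 0.0]
wrist_force: [-0.2, -0.5, -0.0]
grip_width: 0.0354
grip_force: 30.0
```

```bash
python3 - <<'E'
from h import *
go(585,-96.6,10,86.3)
go(*jig((511.2,-323.5),-5.8,59,0),95,84.2)
E
```

```text
shift [-0.0012  0.0015  0.0033] turn 0.0008 | at [585.7 -95.9  11.7] yaw -93.7 tilt [ 0. -0.] F [-0.2 -0.5 -0. ] w 35.4
shift [-0.0015  0.4682 -0.1666] turn 0.0741 | at [585.7 -95.9  11.7] yaw -93.7 tilt [ 0. -0.] F [-0.2 -0.5 -0. ] w 35.4
```

Request:
{"name": "move_arm", "arguments": {"plan": "1 0 0 -0.03 0;1 0 0 -0.1 0;1 0 0.02 -0.165 0;1 0 0.12 -0.165 0.07;1 0 0.24 -0.165 0.07;1 0 0.36 -0.165 0.07;1 -0.002 0.45 -0.165 0.07;1 -0.002 0.468 -0.165 0.074;1 -0.002 0.468 -0.12 0.074;1 -0.002 0.468 -0.1 0.074"}}

```text
time: 32.5
tool_pos: [0.5694, -0.3282, 0.0607]
eef_rot: [-3.136, 0.158, 0.002]
wrist_force: [-0.6, 1.1, -1.4]
grip_width: 0.0358
grip_force: 30.0
```

Request:
{"name": "move_arm", "arguments": {"plan": "1 0 0 0 0;1 0 0 0 0"}}

```text
time: 32.75
tool_pos: [0.5702, -0.3289, 0.0626]
eef_rot: [3.137, -0.158, 0.002]
wrist_force: [0.1, 0.1, -0.6]
grip_width: 0.0355
grip_force: 30.0
```

```bash
python3 - <<'E'
from h import *
go(*jig((511.2,-323.5),-5.8,59.7,0),31.7,84.2)
E
```

```text
shift [0.0009 0.0012 0.0619] turn 0.0018 | at [ 570.2 -328.9   62.6] yaw -95.7 tilt [ 0.001 -0.001] F [ 0.1  0.1 -0.6] w 35.5
```

Request:
{"name": "move_arm", "arguments": {"plan": "1 0.001 0.001 0.025 0.002;1 0.001 0.001 0.044 0.002;1 0.001 0.001 0.053 0.002;1 0.001 0.001 0.058 0.002;1 0.001 0.001 0.06 0.002;1 0.001 0.001 0.06 0.002;1 0.001 0.001 0.06 0.002"}}

```text
time: 33.62
tool_pos: [0.5702, -0.33, 0.032]
eef_rot: [3.137, -0.161, 0.001]
wrist_force: [0.1, -0.7, -1.1]
grip_width: 0.0356
grip_force: 30.0
```

```bash
python3 - <<'E'
from h import *
go(*jig((511.2,-323.5),-5.8,59.7,0),31.7,84.2)
E
```

```text
shift [ 0.0007 -0.0009  0.0006] turn -0.002 | at [ 570.2 -330.    32. ] yaw -95.9 tilt [ 0. -0.] F [ 0.1 -0.7 -1.1] w 35.6
```

Release, rise and move clear for a last look.

Request:
{"name": "move_arm", "arguments": {"plan": "-0.15 0 0 0.001 0;-0.15 0 0 0.001 0;-0.15 0 0 0.001 0;-0.15 0 0 0.001 0;-0.15 0 0 -0.02 0;-0.15 0 0 -0.06 0;-0.15 0 0 -0.15 0;-0.15 0 0 -0.25 0;-0.15 0 -0.1 -0.25 0;-0.15 -0.1 -0.22 -0.25 0"}}

```text
time: 34.88
tool_pos: [0.5415, -0.2275, 0.1587]
eef_rot: [3.137, -0.16, 0.005]
wrist_force: [-1.4, 1.2, -0.0]
grip_width: 0.0507
grip_force: 0.0
```

Request:
{"name": "move_arm", "arguments": {"plan": "-0.15 -0.05 -0.12 0 0;-0.15 -0.1 -0.24 0 0;-0.15 -0.1 -0.36 0 0;-0.15 -0.1 -0.48 0 0;-0.15 -0.1 -0.48 0 0"}}

```text
time: 35.5
tool_pos: [0.5153, 0.0195, 0.1588]
eef_rot: [-3.137, 0.15, -0.004]
wrist_force: [-0.5, -0.4, -0.7]
grip_width: 0.0504
grip_force: 0.0
```

```bash
python3 - <<'E'
from h import *
t,s=read_camera("top"),read_camera("side")
M=np.zeros((400,800,3),np.uint8)
A=t["color"][140:240,310:410];B=s["color"][185:275,120:210]
M[:400,:400]=cv2.resize(A,(400,400),interpolation=cv2.INTER_CUBIC);M[:400,400:]=cv2.resize(B,(400,400),interpolation=cv2.INTER_CUBIC)
cv2.imwrite("pics/fin.png",M[:400,:,::-1])
E
```

```text
(no output)
```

View pics/fin.png

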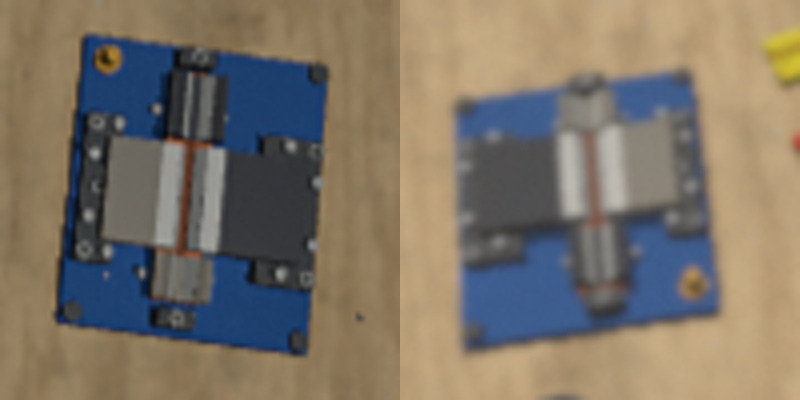

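All five parts are in place. The plates lie within the pins with copper showing in the gap at (187,197), the short tab at (182,277) and the long tab at (198,105) lie flat and in line with the joint, and the gripper is clear.

```bash
python3 -c "
from workcell import *
print(close_job())"
```

```text
the job is handed in; nothing more can be done
None
```

The bar, both plates and both run tabs are set in the jig in the order asked, and the job was handed in at about 35.5 s; the last pictures show every part seated, and no verdict was returned.

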